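File the retouching jars into the guide lane

ROBOT

A 7-joint arm with a two-finger parallel gripper is mounted at the origin on the work surface. World frame = base frame: x ahead of the robot, y to its left, z up, the work surface at z = 0. Lengths are in m, angles in rad, forces in N, time in s.
With the tool pointing down it reaches from about 0.4 to 0.875 m from the base axis. Payload 19.3 kg.
Tool frame: the origin (TCP) lies where the fingers leave the gripper's body, on its centre line; the fingertips stand manip.tcp_to_tips ahead of it and the grasp point (between the pads) lies 54 mm ahead of it (manip.tcp_to_tips is the distance from the TCP to the fingertips, in m); z points along the fingers, y is the line along which they close (so a half turn about z gives the same grasp; the last joint's range is limited). The gripper opens to 85 mm and grips with 20 to 120 N. Pads are 22 mm wide; open, the fingers measure 114 mm over their backs; the gripper's body (76 mm by 85 mm) begins 54 mm behind the grasp point. The pads swing forward as they close: fully open they stand 13 mm farther back than shut.
Start: joints at [1.23, 0.521, -0.036, 1.599, 0.021, 1.021, -0.113], TCP at [0.167, -0.602, 0.304] pointing down, gripper open.
Joint ranges: [-2.91, 2.91], [-0.3, 2.13], [-1.5, 1.42], [0.17, 2.43], [-1.26, 4.41], [0.16, 1.93], [-2.52, 2.52]. Speed limits (rad/s): [1.89, 1.89, 2.39, 2.39, 3.01, 3.01, 3.01].

INTERFACE

Orientations are given as a rotation vector (axis times angle).
In Python, from bench import status, vision, ticket, finder, manip gives the robot as it stands.
- The arm moves only by the tool servo_tool, never from a script. Its argument "series" is a list of rows, each a list of 2 entries, a list of its own where there are three numbers: the shift along the tool's x, y, z in mm, then the turn, a rotation vector about the tool's x, y, z in degrees. In form: [[[dx, dy, dz], [ax, ay, az]], ...]. A call has 1 to 12 rows; each row is the pose to reach, as a shift and turn from the pose commanded when the call began, along the tool's axes at that moment; what a row does not reach only later rows make up. A row lasts 1/10 s, in which the tool goes at most 50 mm and 8.59 degrees, less where a joint would pass 70% of its speed; a pose out of reach is approached as far as the arm can. A call with a gripper value outside its range is refused whole. "fingers" is the finger opening in mm, from 0 to 85.4, set as the call begins (left out, the last holds). The fingers move at their own pace and stop on an object; "newtons" is the grip in N (left out, the last holds). Time passes only in rows, so rows that repeat a pose let the fingers close. It gives the time, the measured TCP pose, the force, the opening and the grip force at its end, in the units of the state.
- status.state(): the state, without advancing time (a new reading comes with each control period).
- vision.get_image(name): name is "scene" or "top"; returns the picture (480x640x3 uint8, blue, green, red); there is no depth.
- vision.camera_params(name): a dict with "fx", "fy", "cx", "cy" (pixels), "R" (3x3) and "t" (3): a world point X has camera coordinates R X + t. Camera axes: x right, y down, z forward; pixel columns grow to the right and rows downward; lengths in m; the calibration is good to about 2 mm. A picture is of the moment at which its call begins. camera_params takes no time and is no camera call.
- ticket.close_job(): hands the job in; it is judged then, once.
Trained networks look in the newest picture that a camera, given by its name, has taken for a name from the list of things; names that differ only in an ending like _2 or _b are one class to them, and where a whole thing is asked for, a point or a joint stands for the part that bears it (a point fixed in the world has none). Each returns a list of dicts, best first, with "conf" (0 to 1); they miss things now and then, are a little off and sometimes report something else, mostly with a low value. They report only what shows in the picture. A call takes as long as a camera call. They do not tell look-alikes from the thing itself.
- finder.cut_out(camera, thing): "region" (480x640 bool, what is visible of it) and "point" ([column, row] in pixels, amid what is visible of it).
The state is a dict: "time_s": time; "joint_pos": joint angles; "qd": joint speeds; "tau": joint torques, N m; "tool_pos": TCP position; "ee_rot": TCP orientation; "ft_force": force on the tool from outside, world axes, zero at the start; "ft_torque": the same for the moment, N m; "finger_gap": finger opening in m; "grip_force": force on a finger pad.
Only numpy, scipy, OpenCV 4.12 (cv2) and the standard library are available. Lean on these libraries where they do the work, as an engineer would, in place of code of your own. Each camera call takes 0.05 s, during which the arm holds its last target. There are 200 camera calls.

TASK

On the conservator's green bench, push the blue-lidded jar and then the yellow-lidded jar into the guide lane through its flared mouth, in single file: blue fully home against the black end stop, yellow right behind it and touching it. Slide them upright along the bench without lifting or tipping them, do not disturb the red-lidded jar, and let go at the end.

Things in the scene. Friction and masses are not known exactly. Their poses are not given: they have to be found in the camera images.
- lane: Guide lane fixed on the bench: two aluminium rails 14 mm high, 6 thick, 58 apart inside, 100 long. Origin: bench level, middle of the entrance where the rails turn parallel; y runs along the centre line into the lane, z up. For 40 mm before it the rails flare to a mouth 110 wide. A black stop 24 mm high closes it at y = 100 mm: a jar home has its centre at y = 78, the one touching it behind at y = 34.
- blue_center (a point): Blue-lidded jar: upright amber glass jar with a white paper band and a round blue screw lid, 44 mm across and 60 mm high, about 0.12 kg, to go in first. The point is the jar's centre, 30 mm above its underside; z is its upright axis. It starts in front of the lane's mouth, with a clear straight way to a point 65 mm before the entrance.
- yellow_center (a point): Yellow-lidded jar: upright amber glass jar with a white paper band and a round yellow screw lid, 44 mm across and 60 mm high, about 0.12 kg, to go in second. The point is the jar's centre, 30 mm above its underside; z is its upright axis. It starts in front of the lane's mouth, with a clear straight way to a point 65 mm before the entrance.
- red_center (a point): Red-lidded jar: upright amber glass jar with a white paper band and a round red screw lid, 44 mm across and 60 mm high, about 0.12 kg, a bystander that must stay where it stands. The point is the jar's centre, 30 mm above its underside; z is its upright axis. It starts in front of the lane's mouth, with a clear straight way to a point 65 mm before the entrance.
There are look-alikes about, which are no part of the job. What is shaped like the lane but orange is not meant.

How it is judged:
By the outcome, as a careful person would: the job done as asked, in the order asked, and still so for the second after the job is handed in, with the robot touching nothing.
It also fails if it takes over 61 s, if anything falls off the work surface, if the arm or the gripper's body presses on something with over 40 N, if the wrist force passes 120 N, or if a joint passes its speed limit or range.

## Working session

There is one attempt and no reset: what is moved stays moved. The work goes in short steps, Python scripts to look and compute and a tool call to move; the robot and the scene stay as the last step left them, time stands still between calls to the robot, and variables do not carry over. Pictures are saved under pics/ and viewed, at most 10 in all, crops included, and the job is handed in when it is done.

Besides the shell and the picture viewer there is one more tool, called after "Call:" as name(argument=value, ...), one argument or row to a line, values as JSON. servo_tool: Moves the arm, as the interface text tells. Its arguments: {"type":"object","properties":{"series":{"type":"array"},"fingers":{"type":"number"},"newtons":{"type":"number"}},"required":["series"]}

```bash
mkdir -p pics
python3 - <<'E'
from bench import status, vision, manip
import cv2,numpy as np
a=vision.get_image("scene");b=vision.get_image("top")
cv2.imwrite("pics/s0.png",a);cv2.imwrite("pics/t0.png",b)
s=status.state();print(s["tool_pos"],s["ee_rot"],s["time_s"],manip.tcp_to_tips)
for n in("scene","top"):
  p=vision.camera_params(n);print(n,p,-np.array(p["R"]).T@p["t"])
E
```

```text
[ 0.16710653 -0.60202019  0.30338411] [-3.11185908e+00 -4.23973789e-01  3.22829094e-04] 0.1 0.0726
scene {'fx': 434.1797623319799, 'fy': 434.1797623319799, 'cx': 316.3965236060909, 'cy': 239.81487460394382, 'R': array([[ 0.70107623,  0.71296483, -0.01316312],
       [ 0.57547072, -0.57658284, -0.57998765],
       [-0.42110042,  0.39904057, -0.81451891]]), 't': array([-0.38919331, -0.27181252,  0.99259409])} [ 0.84725612 -0.2753266   0.64571576]
top {'fx': 522.1244937075013, 'fy': 522.1244937075013, 'cx': 326.57297834868865, 'cy': 243.45624459650463, 'R': array([[-0.01513556, -0.99985154,  0.00823436],
       [-0.99845182,  0.01467251, -0.05365342],
       [ 0.05352464, -0.00903369, -0.99852567]]), 't': array([0.00921645, 0.5299592 , 0.89664017])} [0.48128588 0.00953922 0.92367645]
```

View pics/t0.png

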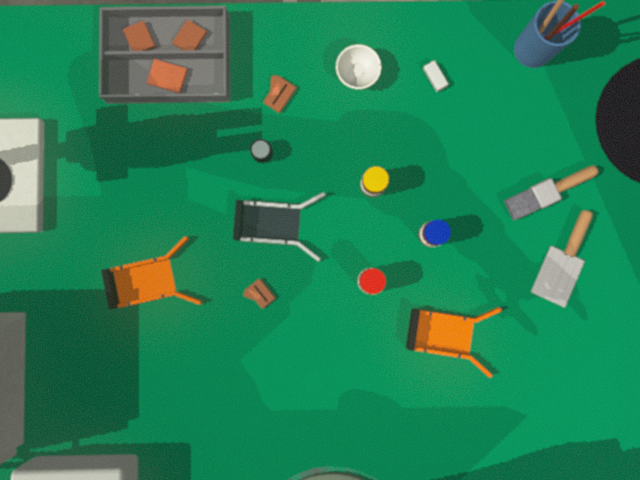

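View pics/s0.png

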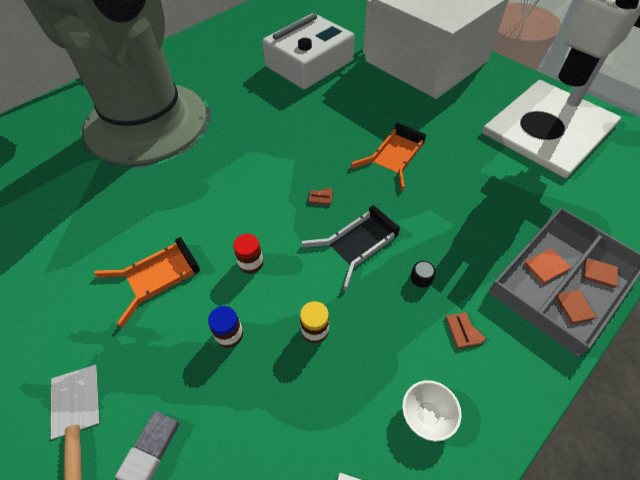

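The top view shows one silver lane at (270,222), with its mouth to the right, and two orange decoys at (142,282) and (442,332). The lids are blue (436,233), yellow (376,180) and red (372,281). The silver lane is the one meant because it is aluminium rather than orange. I'll confirm that in a crop and measure.

```bash
cat > h.py <<'E'
import cv2,numpy as np
from bench import status,vision,finder
def ray(n,uv,z):
    p=vision.camera_params(n);R=np.array(p["R"]);c=-R.T@np.array(p["t"])
    d=R.T@np.array([(uv[0]-p["cx"])/p["fx"],(uv[1]-p["cy"])/p["fy"],1]);return c+d*(z-c[2])/d[2]
def proj(n,X):
    p=vision.camera_params(n);c=np.array(p["R"])@X+p["t"];return np.array([p["fx"]*c[0]/c[2]+p["cx"],p["fy"]*c[1]/c[2]+p["cy"]])
HUE={"blue":(110,130),"yellow":(22,34),"red":(0,8)}
def lids(n,im):
    h=cv2.cvtColor(im,cv2.COLOR_BGR2HSV);o={}
    for k,(a,b) in HUE.items():
        m=cv2.inRange(h,(a,150,90),(b,255,255))
        if n=="top": m[:165]=0;m[300:]=0;m[:,:230]=0;m[:,510:]=0
        N,l,s,c=cv2.connectedComponentsWithStats(m)
        if N<2: o[k]=None;continue
        i=1+np.argmax(s[1:,4]);o[k]=(c[i],s[i,4],ray(n,c[i],.06 if n=="top" else .055))
    return o
E
python3 - <<'E'
from h import *
np.set_printoptions(precision=4,suppress=True)
for n in("top","scene"):
    im=vision.get_image(n);print(n,lids(n,im))
    if n=="top":
        cv2.imwrite("pics/lane.png",cv2.resize(im[170:300,225:465],None,fx=3.3,fy=3.3,interpolation=cv2.INTER_CUBIC))
        h=cv2.cvtColor(im,cv2.COLOR_BGR2HSV);m=cv2.inRange(h,(0,0,120),(180,70,255));m[:188]=0;m[266:]=0;m[:,:228]=0;m[:,330:]=0
        N,l,s,c=cv2.connectedComponentsWithStats(m)
        for i in range(1,N):
            if s[i,4]>20:
                ys,xs=np.where(l==i);P=np.array([ray(n,q,.014) for q in zip(xs,ys)])
                print(s[i],c[i]);
                for u in range(xs.min(),xs.max()+1,6):
                    k=xs==u
                    if k.any():print(u,ys[k].min(),ys[k].max(),ray(n,(u,ys[k].mean()),.014))
E
```

```text
top {'blue': (array([436.8758, 231.8716]), np.int32(475), array([ 0.5442, -0.1818,  0.06  ])), 'yellow': (array([375.5871, 179.0852]), np.int32(528), array([ 0.634 , -0.0817,  0.06  ])), 'red': (array([372.3451, 280.7941]), np.int32(510), array([ 0.4647, -0.0729,  0.06  ]))}
[256 192  70  17 345] [290.571 202.913]
256 202 205 [0.6019 0.1237 0.014 ]
262 202 206 [0.6009 0.1133 0.014 ]
268 202 206 [0.6007 0.1028 0.014 ]
274 202 206 [0.6006 0.0923 0.014 ]
280 203 207 [0.5987 0.0818 0.014 ]
286 203 207 [0.5985 0.0713 0.014 ]
292 204 208 [0.5966 0.0608 0.014 ]
298 204 208 [0.5964 0.0503 0.014 ]
304 202 207 [0.5989 0.0398 0.014 ]
310 199 203 [0.605  0.0292 0.014 ]
316 196 200 [0.6101 0.0186 0.014 ]
322 192 196 [0.617 0.008 0.014]
[244 201  10   5  39] [248.7436 202.5897]
244 201 203 [0.6048 0.1447 0.014 ]
250 201 204 [0.6038 0.1342 0.014 ]
[240 237  11   5  39] [245.5897 239.2821]
240 239 240 [0.5392 0.1521 0.014 ]
246 238 241 [0.539  0.1417 0.014 ]
[253 238  68  23 316] [288.0918 245.1424]
253 238 241 [0.5388 0.1295 0.014 ]
259 238 242 [0.5378 0.119  0.014 ]
265 238 242 [0.5377 0.1086 0.014 ]
271 239 242 [0.5366 0.0981 0.014 ]
277 240 243 [0.5347 0.0877 0.014 ]
283 240 243 [0.5346 0.0772 0.014 ]
289 240 244 [0.5336 0.0668 0.014 ]
295 241 244 [0.5325 0.0563 0.014 ]
301 243 248 [0.5271 0.046  0.014 ]
307 248 253 [0.5183 0.0356 0.014 ]
313 253 257 [0.5103 0.0253 0.014 ]
319 257 260 [0.504  0.0149 0.014 ]
scene {'blue': (array([222.4122, 319.2906]), np.int32(609), array([ 0.5464, -0.1858,  0.055 ])), 'yellow': (array([313.8854, 315.1334]), np.int32(637), array([ 0.6372, -0.085 ,  0.055 ])), 'red': (array([546.0928, 266.0144]), np.int32(485), array([0.8366, 0.236 , 0.055 ]))}
```

View pics/lane.png

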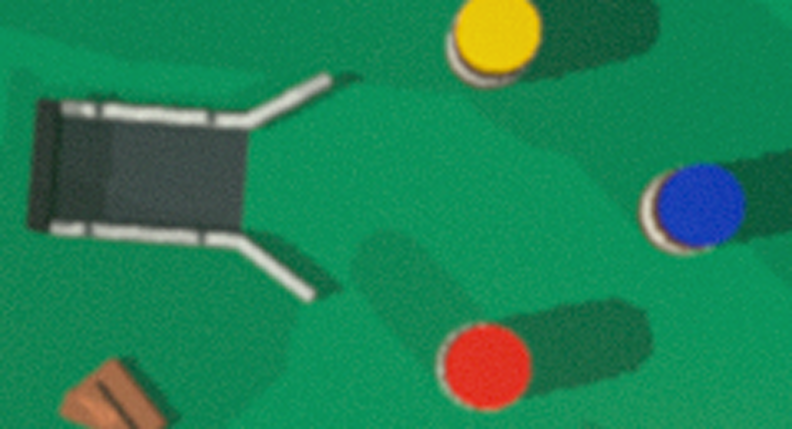

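The crop confirms the silver lane: rails about 64 mm between centres, dark floor, black stop on the left, mouth opening right. Its entrance is at about (0.564, 0.0495), heading +y with a 4.6° tilt to +x. The jars are blue (0.545,-0.183), yellow (0.636,-0.083) and red (0.465,-0.073). I'll move above blue with the fingers closing across the lane.

Call:
servo_tool(
  series=[
    [[476,-303,90],[0,0,-70]],
    [[476,-303,90],[0,0,-70]],
    [[476,-303,90],[0,0,-70]],
    [[476,-303,90],[0,0,-70]],
    [[476,-303,90],[0,0,-70]],
    [[476,-303,90],[0,0,-70]],
    [[476,-303,90],[0,0,-70]],
    [[476,-303,90],[0,0,-70]],
    [[476,-303,90],[0,0,-70]],
    [[476,-303,90],[0,0,-70]],
    [[476,-303,90],[0,0,-70]],
    [[476,-303,90],[0,0,-70]],
  ],
  fingers=85,
  newtons=20,
)

```text
time_s: 1.4
tool_pos: [0.5471, -0.1785, 0.2132]
ee_rot: [-2.301, -2.137, -0.003]
ft_force: [-0.5, -0.4, 0.1]
finger_gap: 0.0851
grip_force: 0.0
```

Call:
servo_tool(
  series=[
    [[0,0,15],[0,0,0]],
    [[0,0,30],[0,0,0]],
    [[0,0,30],[0,0,0]],
    [[0,0,30],[0,0,0]],
  ],
)

```text
time_s: 1.8
tool_pos: [0.5441, -0.184, 0.1836]
ee_rot: [-2.308, -2.131, 0.001]
ft_force: [-1.0, -0.2, -0.4]
finger_gap: 0.0852
grip_force: 0.0
```

Run:
```python
from h import *
from scipy.spatial.transform import Rotation as Ro
im=vision.get_image("scene");cv2.imwrite("pics/s1.png",im)
s=status.state();print(s["tool_pos"],Ro.from_rotvec(s["ee_rot"]).as_matrix().round(3),s["ft_force"])
```

```text
[ 0.54439282 -0.18388297  0.18412593] [[ 0.08   0.997 -0.   ]
 [ 0.997 -0.08  -0.   ]
 [-0.    -0.    -1.   ]] [-0.31678846  0.45257386  0.18969264]
```

View pics/s1.png

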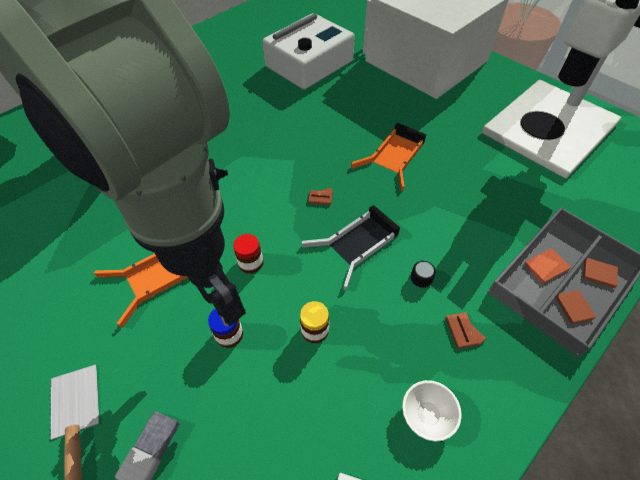

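The gripper is above blue at (225,325), aligned to the lane to within a tenth of a degree or so, with red and yellow clear. Next I'll go down and close.

Call:
servo_tool(
  series=[
    [[0,1,25],[0,0,0]],
    [[0,1,50],[0,0,0]],
    [[0,1,72],[0,0,0]],
    [[0,1,84],[0,0,0]],
    [[0,1,86],[0,0,0]],
    [[0,1,86],[0,0,0]],
    [[0,1,86],[0,0,0]],
  ],
)

```text
time_s: 2.55
tool_pos: [0.5463, -0.1833, 0.099]
ee_rot: [2.306, 2.132, 0.001]
ft_force: [-0.6, -0.1, -1.2]
finger_gap: 0.0846
grip_force: 0.0
```

Call:
servo_tool(
  series=[
    [[0,0,0],[0,0,0]],
    [[0,0,0],[0,0,0]],
    [[0,0,0],[0,0,0]],
    [[0,0,0],[0,0,0]],
    [[0,0,0],[0,0,0]],
    [[0,0,0],[0,0,0]],
    [[0,0,0],[0,0,0]],
    [[0,0,0],[0,0,0]],
  ],
  fingers=36,
  newtons=20,
)

```text
time_s: 3.35
tool_pos: [0.5459, -0.1831, 0.0984]
ee_rot: [2.306, 2.132, 0.0]
ft_force: [-1.7, 0.1, 6.5]
finger_gap: 0.0433
grip_force: 19.5
```

Call:
servo_tool(
  series=[
    [[8,0,0],[0,0,0]],
    [[24,0,0],[0,0,0]],
    [[44,0,0],[0,0,0]],
    [[64,0,0],[0,0,0]],
    [[84,0,0],[0,0,0]],
    [[104,0,0],[0,0,0]],
    [[124,0,0],[0,0,0]],
    [[144,0,0],[0,0,0]],
    [[164,0,0],[0,0,0]],
    [[182,0,0],[0,0,0]],
    [[190,0,0],[0,0,0]],
    [[190,0,0],[0,0,0]],
  ],
)

```text
time_s: 4.55
tool_pos: [0.5608, 0.0077, 0.0981]
ee_rot: [2.305, 2.135, 0.001]
ft_force: [-0.7, 0.8, 1.2]
finger_gap: 0.043
grip_force: 21.0
```

Run:
```python
from h import *
im=vision.get_image("scene");cv2.imwrite("pics/s2.png",cv2.resize(im[130:380,180:500],None,fx=2.4,fy=2.4,interpolation=cv2.INTER_CUBIC))
s=status.state();print(s["tool_pos"],s["ft_force"],s["time_s"])
```

```text
[0.56077228 0.00703529 0.09806692] [0.67970199 2.97343463 4.87498078] 4.6
```

View pics/s2.png

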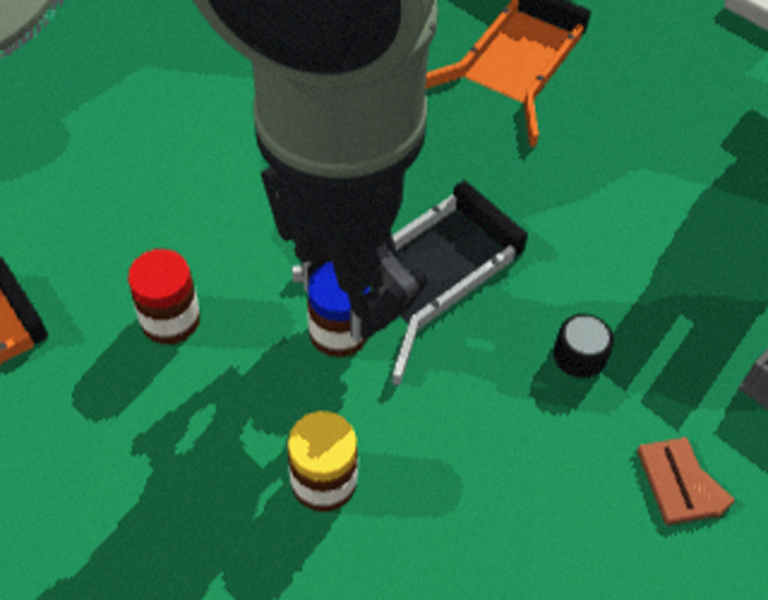

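Blue, at crop (335,310), is upright in the mouth and centred between the flares. I'll continue to about 10 mm short of home.

Call:
servo_tool(
  series=[
    [[6,0,0],[0,0,0]],
    [[18,0,0],[0,0,0]],
    [[30,0,0],[0,0,0]],
    [[42,0,0],[0,0,0]],
    [[54,0,0],[0,0,0]],
    [[66,0,0],[0,0,0]],
    [[78,0,0],[0,0,0]],
    [[90,0,0],[0,0,0]],
    [[100,0,0],[0,0,0]],
    [[106,0,0],[0,0,0]],
    [[108,0,0],[0,0,0]],
    [[108,0,0],[0,0,0]],
  ],
)

```text
time_s: 5.8
tool_pos: [0.5694, 0.1125, 0.0983]
ee_rot: [2.307, 2.13, -0.002]
ft_force: [-0.7, -4.3, 8.2]
finger_gap: 0.043
grip_force: 22.1
```

Call:
servo_tool(
  series=[
    [[2,0,0],[0,0,0]],
    [[4,0,0],[0,0,0]],
    [[6,0,0],[0,0,0]],
    [[6,0,0],[0,0,0]],
  ],
)

```text
time_s: 6.2
tool_pos: [0.5699, 0.1184, 0.0983]
ee_rot: [2.307, 2.13, -0.001]
ft_force: [0.0, -6.6, 11.3]
finger_gap: 0.0437
grip_force: 22.4
```

Call:
servo_tool(
  series=[
    [[2,0,0],[0,0,0]],
    [[4,0,0],[0,0,0]],
    [[4,0,0],[0,0,0]],
  ],
)

```text
time_s: 6.5
tool_pos: [0.5703, 0.1224, 0.0983]
ee_rot: [2.307, 2.13, -0.001]
ft_force: [-0.4, -5.4, 9.1]
finger_gap: 0.0432
grip_force: 22.6
```

Call:
servo_tool(
  series=[
    [[2,0,0],[0,0,0]],
    [[3,0,0],[0,0,0]],
    [[3,0,0],[0,0,0]],
  ],
)

```text
time_s: 6.8
tool_pos: [0.5706, 0.1252, 0.0983]
ee_rot: [2.307, 2.13, -0.001]
ft_force: [-0.3, -6.7, 10.8]
finger_gap: 0.0436
grip_force: 22.7
```

Call:
servo_tool(
  series=[
    [[1,0,0],[0,0,0]],
    [[2,0,0],[0,0,0]],
    [[2,0,0],[0,0,0]],
  ],
)

```text
time_s: 7.1
tool_pos: [0.5707, 0.1269, 0.0984]
ee_rot: [2.308, 2.129, -0.002]
ft_force: [0.4, -7.3, 13.2]
finger_gap: 0.043
grip_force: 23.0
```

Call:
servo_tool(
  series=[
    [[1,0,0],[0,0,0]],
    [[2,0,0],[0,0,0]],
    [[2,0,0],[0,0,0]],
  ],
)

```text
time_s: 7.4
tool_pos: [0.5709, 0.1286, 0.0985]
ee_rot: [2.308, 2.129, -0.002]
ft_force: [-1.6, -10.7, 15.1]
finger_gap: 0.0434
grip_force: 23.2
```

Call:
servo_tool(
  series=[
    [[1,0,0],[0,0,0]],
    [[2,0,0],[0,0,0]],
    [[2,0,0],[0,0,0]],
  ],
)

```text
time_s: 7.7
tool_pos: [0.5711, 0.1311, 0.0984]
ee_rot: [2.307, 2.13, -0.001]
ft_force: [-0.2, -7.4, 12.4]
finger_gap: 0.0434
grip_force: 23.0
```

Run:
```python
from h import *
a=vision.get_image("scene");b=vision.get_image("top")
A=cv2.resize(a[180:320,290:430],(560,560),interpolation=cv2.INTER_CUBIC)
B=cv2.resize(b[185:265,220:280],None,fx=4,fy=4,interpolation=cv2.INTER_CUBIC)
c=np.zeros((560,800,3),np.uint8);c[:,:560]=A;c[:320,560:800]=B;cv2.imwrite("pics/s3.png",c)
print(lids("scene",a)["blue"])
for y in(.078,.1):print(proj("scene",np.array([.5642+.08*y,.0495+.997*y,.055])))
```

```text
(array([372.16878981, 212.44585987]), np.int32(314), array([0.5689497 , 0.12394149, 0.055     ]))
[374.07257053 211.86465793]
[383.02824965 205.56581381]
```

View pics/s3.png

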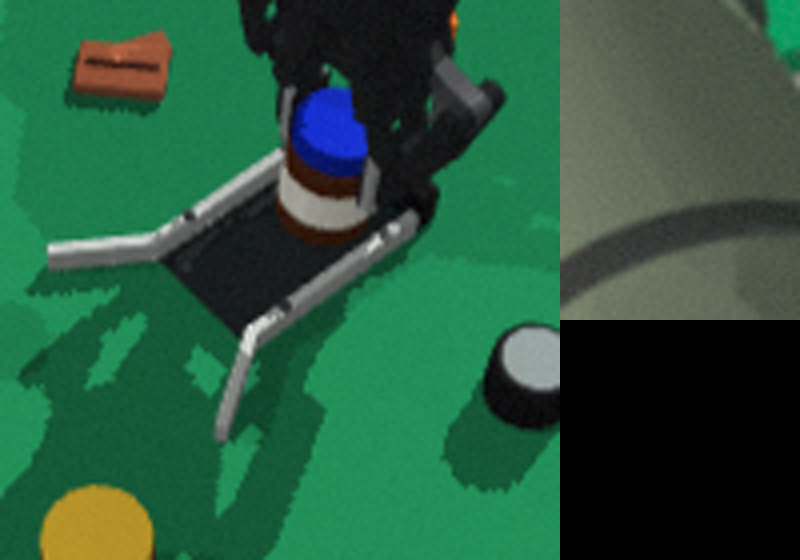

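Blue, at crop (330,165), stands upright near the stop, with the contact point hidden by the finger. I'll creep on until the force climbs.

Call:
servo_tool(
  series=[
    [[1,0,0],[0,0,0]],
    [[2,0,0],[0,0,0]],
    [[2,0,0],[0,0,0]],
  ],
)

```text
time_s: 8.1
tool_pos: [0.5712, 0.1322, 0.0982]
ee_rot: [2.308, 2.128, -0.003]
ft_force: [-0.4, -11.0, 11.8]
finger_gap: 0.0433
grip_force: 23.0
```

Call:
servo_tool(
  series=[
    [[1,0,0],[0,0,0]],
    [[2,0,0],[0,0,0]],
    [[2,0,0],[0,0,0]],
  ],
)

```text
time_s: 8.4
tool_pos: [0.5713, 0.1326, 0.0983]
ee_rot: [2.308, 2.126, -0.006]
ft_force: [-2.2, -19.2, 17.5]
finger_gap: 0.0434
grip_force: 23.5
```

Force jumped to 19 N with no further travel, so blue is home. I'll ease off 1 mm, open and rise.

Call:
servo_tool(
  series=[
    [[-1,0,0],[0,0,0]],
    [[-1,0,0],[0,0,0]],
  ],
)

```text
time_s: 8.6
tool_pos: [0.5712, 0.1324, 0.0982]
ee_rot: [2.308, 2.127, -0.004]
ft_force: [-1.9, -15.4, 15.2]
finger_gap: 0.0435
grip_force: 23.1
```

Call:
servo_tool(
  series=[
    [[0,0,0],[0,0,0]],
    [[0,0,0],[0,0,0]],
    [[0,0,0],[0,0,0]],
    [[0,0,0],[0,0,0]],
    [[0,0,0],[0,0,0]],
    [[0,0,-10],[0,0,0]],
    [[0,0,-30],[0,0,0]],
    [[0,0,-60],[0,0,0]],
    [[0,0,-90],[0,0,0]],
    [[0,0,-100],[0,0,0]],
    [[0,0,-100],[0,0,0]],
  ],
  fingers=75,
)

```text
time_s: 9.7
tool_pos: [0.5714, 0.1361, 0.1998]
ee_rot: [2.306, 2.132, 0.004]
ft_force: [0.3, 0.6, -1.0]
finger_gap: 0.0749
grip_force: 0.0
```

Run:
```python
from h import *
s=status.state();print(s["tool_pos"],s["ee_rot"],s["ft_force"],s["finger_gap"])
a=vision.get_image("scene")
for k,v in lids("scene",a).items():print(k,v)
cv2.imwrite("pics/s4.png",cv2.resize(a[180:360,200:430],None,fx=3.3,fy=3.3,interpolation=cv2.INTER_CUBIC))
```

```text
[0.57140228 0.13613669 0.19979448] [2.30580142 2.13166115 0.00401999] [ 0.30382024  0.60824912 -1.03411699] 0.07492351575087039
blue (array([372.95443645, 213.78417266]), np.int32(417), array([0.57189467, 0.12264768, 0.055     ]))
yellow (array([313.86750789, 315.23343849]), np.int32(634), array([ 0.6373384 , -0.08508862,  0.055     ]))
red (array([246.05405405, 245.15800416]), np.int32(481), array([ 0.46695901, -0.07607059,  0.055     ]))
```

View pics/s4.png

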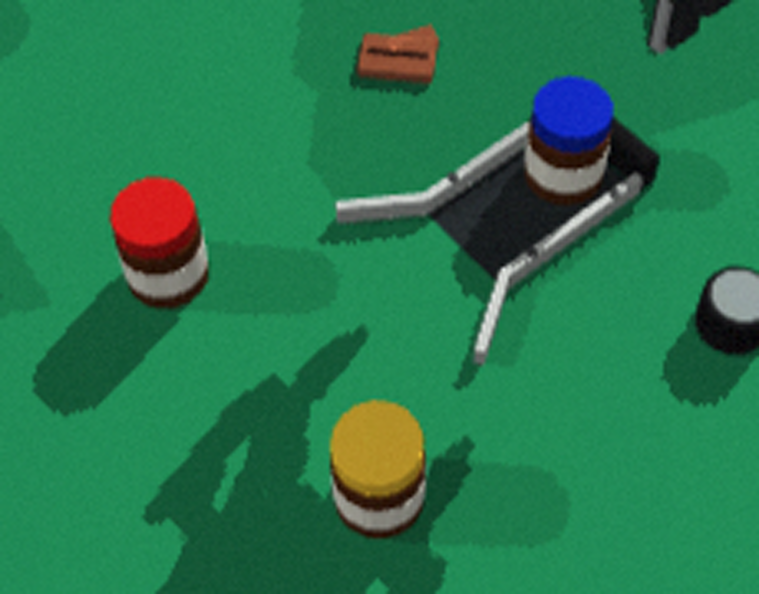

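Blue, at crop (570,140), stands against the stop; red (160,240) hasn't moved and yellow is at (378,465). Now to yellow.

Call:
servo_tool(
  series=[
    [[-15,6,0],[0,0,0]],
    [[-45,17,0],[0,0,0]],
    [[-85,32,0],[0,0,0]],
    [[-125,48,0],[0,0,0]],
    [[-165,63,0],[0,0,0]],
    [[-195,75,0],[0,0,0]],
    [[-210,80,0],[0,0,0]],
    [[-214,82,0],[0,0,0]],
    [[-214,82,0],[0,0,0]],
    [[-214,82,0],[0,0,0]],
  ],
  fingers=85,
)

```text
time_s: 10.75
tool_pos: [0.6356, -0.0821, 0.1976]
ee_rot: [-2.304, -2.134, -0.0]
ft_force: [-0.1, 0.7, -0.5]
finger_gap: 0.085
grip_force: 0.0
```

Call:
servo_tool(
  series=[
    [[0,0,20],[0,0,0]],
    [[0,0,45],[0,0,0]],
    [[0,0,70],[0,0,0]],
    [[0,0,90],[0,0,0]],
    [[0,0,100],[0,0,0]],
    [[0,0,101],[0,0,0]],
    [[0,0,101],[0,0,0]],
    [[0,0,101],[0,0,0]],
  ],
)

```text
time_s: 11.55
tool_pos: [0.6363, -0.0835, 0.098]
ee_rot: [2.306, 2.132, 0.002]
ft_force: [0.2, 0.7, 0.1]
finger_gap: 0.0851
grip_force: 0.0
```

Call:
servo_tool(
  series=[
    [[0,0,0],[0,0,0]],
    [[0,0,0],[0,0,0]],
    [[0,0,0],[0,0,0]],
    [[0,0,0],[0,0,0]],
    [[0,0,0],[0,0,0]],
    [[0,0,0],[0,0,0]],
    [[0,0,0],[0,0,0]],
    [[0,0,0],[0,0,0]],
  ],
  fingers=36,
  newtons=20,
)

```text
time_s: 12.35
tool_pos: [0.636, -0.0839, 0.0974]
ee_rot: [2.307, 2.132, 0.0]
ft_force: [-1.0, 0.2, 6.1]
finger_gap: 0.0432
grip_force: 19.7
```

Call:
servo_tool(
  series=[
    [[5,-7,0],[0,0,0]],
    [[14,-18,0],[0,0,0]],
    [[24,-32,0],[0,0,0]],
    [[34,-45,0],[0,0,0]],
    [[44,-58,0],[0,0,0]],
    [[54,-71,0],[0,0,0]],
    [[60,-80,0],[0,0,0]],
    [[62,-82,0],[0,0,0]],
    [[62,-82,0],[0,0,0]],
    [[62,-82,0],[0,0,0]],
  ],
)

```text
time_s: 13.35
tool_pos: [0.5585, -0.015, 0.0973]
ee_rot: [-2.306, -2.133, 0.0]
ft_force: [-3.2, 2.1, 13.0]
finger_gap: 0.0432
grip_force: 21.4
```

Call:
servo_tool(
  series=[
    [[5,0,0],[0,0,0]],
    [[14,0,0],[0,0,0]],
    [[26,0,0],[0,0,0]],
    [[38,0,0],[0,0,0]],
    [[50,0,0],[0,0,0]],
    [[62,0,0],[0,0,0]],
    [[74,0,0],[0,0,0]],
    [[82,0,0],[0,0,0]],
    [[86,0,0],[0,0,0]],
    [[88,0,0],[0,0,0]],
    [[88,0,0],[0,0,0]],
  ],
)

```text
time_s: 14.45
tool_pos: [0.5658, 0.0715, 0.0973]
ee_rot: [2.307, 2.132, -0.001]
ft_force: [-1.2, -5.8, 10.8]
finger_gap: 0.0433
grip_force: 21.8
```

Call:
servo_tool(
  series=[
    [[2,0,0],[0,0,0]],
    [[4,0,0],[0,0,0]],
    [[6,0,0],[0,0,0]],
    [[8,0,0],[0,0,0]],
    [[8,0,0],[0,0,0]],
  ],
)

```text
time_s: 14.95
tool_pos: [0.5665, 0.0793, 0.0973]
ee_rot: [2.307, 2.131, -0.001]
ft_force: [1.1, -7.2, 11.0]
finger_gap: 0.0433
grip_force: 21.9
```

Call:
servo_tool(
  series=[
    [[1,0,0],[0,0,0]],
    [[2,0,0],[0,0,0]],
    [[2,0,0],[0,0,0]],
  ],
)

```text
time_s: 15.25
tool_pos: [0.5666, 0.0808, 0.0974]
ee_rot: [2.307, 2.131, -0.002]
ft_force: [-1.0, -7.9, 12.7]
finger_gap: 0.043
grip_force: 22.2
```

Call:
servo_tool(
  series=[
    [[1,0,0],[0,0,0]],
    [[2,0,0],[0,0,0]],
    [[2,0,0],[0,0,0]],
  ],
)

```text
time_s: 15.55
tool_pos: [0.5667, 0.0829, 0.0973]
ee_rot: [2.307, 2.131, -0.002]
ft_force: [0.2, -7.8, 12.6]
finger_gap: 0.0431
grip_force: 22.2
```

Call:
servo_tool(
  series=[
    [[1,0,0],[0,0,0]],
    [[2,0,0],[0,0,0]],
    [[2,0,0],[0,0,0]],
  ],
)

```text
time_s: 15.85
tool_pos: [0.5667, 0.0834, 0.0971]
ee_rot: [2.308, 2.129, -0.005]
ft_force: [-1.2, -15.2, 12.2]
finger_gap: 0.0434
grip_force: 22.1
```

Call:
servo_tool(
  series=[
    [[1,0,0],[0,0,0]],
    [[2,0,0],[0,0,0]],
    [[2,0,0],[0,0,0]],
  ],
)

```text
time_s: 16.15
tool_pos: [0.5668, 0.0837, 0.0972]
ee_rot: [2.308, 2.127, -0.008]
ft_force: [-1.9, -24.9, 15.2]
finger_gap: 0.0433
grip_force: 22.5
```

Run:
```python
from h import *
a=vision.get_image("scene");print(lids("scene",a))
cv2.imwrite("pics/s5.png",cv2.resize(a[180:300,290:430],None,fx=5,fy=5,interpolation=cv2.INTER_CUBIC))
```

```text
{'blue': (array([383.20588235, 209.91176471]), np.int32(34), array([0.57885772, 0.14185546, 0.055     ])), 'yellow': (array([351.77257525, 226.65551839]), np.int32(299), array([0.56491637, 0.07599322, 0.055     ])), 'red': (array([548.0475382 , 265.62478778]), np.int32(589), array([0.83839471, 0.23888716, 0.055     ]))}
```

View pics/s5.png

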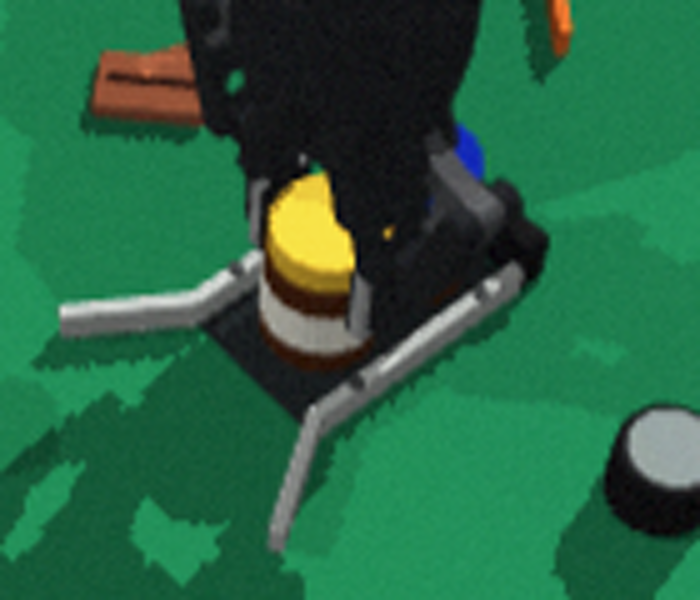

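Yellow, at crop (310,270), is upright in the lane, and blue's lid shows behind the fingers at (470,150). The 25 N without travel means the row is pressed against the stop. I'll ease off and release.

Call:
servo_tool(
  series=[
    [[-2,0,0],[0,0,0]],
    [[-2,0,0],[0,0,0]],
  ],
)

```text
time_s: 16.4
tool_pos: [0.5667, 0.0834, 0.0972]
ee_rot: [2.308, 2.129, -0.004]
ft_force: [-0.7, -15.6, 11.9]
finger_gap: 0.0433
grip_force: 22.0
```

Call:
servo_tool(
  series=[
    [[0,0,0],[0,0,0]],
    [[0,0,0],[0,0,0]],
    [[0,0,0],[0,0,0]],
    [[0,0,0],[0,0,0]],
    [[0,0,0],[0,0,0]],
    [[0,0,-10],[0,0,0]],
    [[0,0,-30],[0,0,0]],
    [[0,0,-60],[0,0,0]],
    [[0,0,-95],[0,0,0]],
    [[0,0,-120],[0,0,0]],
    [[0,0,-120],[0,0,0]],
  ],
  fingers=75,
)

```text
time_s: 17.5
tool_pos: [0.5681, 0.0864, 0.2209]
ee_rot: [2.305, 2.131, 0.007]
ft_force: [0.8, 0.2, 0.5]
finger_gap: 0.0749
grip_force: 0.0
```

Call:
servo_tool(
  series=[
    [[-40,0,-20],[0,0,0]],
    [[-80,0,-20],[0,0,0]],
    [[-120,0,-20],[0,0,0]],
    [[-160,0,-20],[0,0,0]],
    [[-200,0,-20],[0,0,0]],
    [[-240,0,-20],[0,0,0]],
    [[-270,0,-20],[0,0,0]],
    [[-270,0,-20],[0,0,0]],
    [[-270,0,-20],[0,0,0]],
  ],
)

```text
time_s: 18.4
tool_pos: [0.5454, -0.1833, 0.2367]
ee_rot: [-2.307, -2.131, 0.0]
ft_force: [-0.1, 0.2, -0.3]
finger_gap: 0.0747
grip_force: 0.0
```

Run:
```python
from h import *
a=vision.get_image("scene");b=vision.get_image("top");print(lids("top",b))
for k,v in lids("scene",a).items(): print(k,v)
c=np.zeros((600,800,3),np.uint8);c[:300,:]=cv2.resize(b[180:270,220:460],(800,300),interpolation=cv2.INTER_CUBIC)
c[300:,:]=cv2.resize(a[190:280,230:470],(800,300),interpolation=cv2.INTER_CUBIC)
cv2.imwrite("pics/s6.png",c)
s=status.state();print(s["tool_pos"],s["time_s"])
```

```text
{'blue': (array([250.27539062, 219.1875    ]), np.int32(512), array([0.56975087, 0.12766416, 0.06      ])), 'yellow': (array([277.06741573, 221.37265918]), np.int32(534), array([0.56547593, 0.08329746, 0.06      ])), 'red': (array([372.35897436, 280.765286  ]), np.int32(507), array([ 0.46477505, -0.07294841,  0.06      ]))}
blue (array([373.84841076, 213.10268949]), np.int32(409), array([0.57199195, 0.12489379, 0.055     ]))
yellow (array([355.07608696, 226.16521739]), np.int32(460), array([0.56818988, 0.08073828, 0.055     ]))
red (array([246.10429448, 245.30674847]), np.int32(489), array([ 0.46725243, -0.07620215,  0.055     ]))
[ 0.54586562 -0.18189519  0.23684314] 18.5
```

View pics/s6.png

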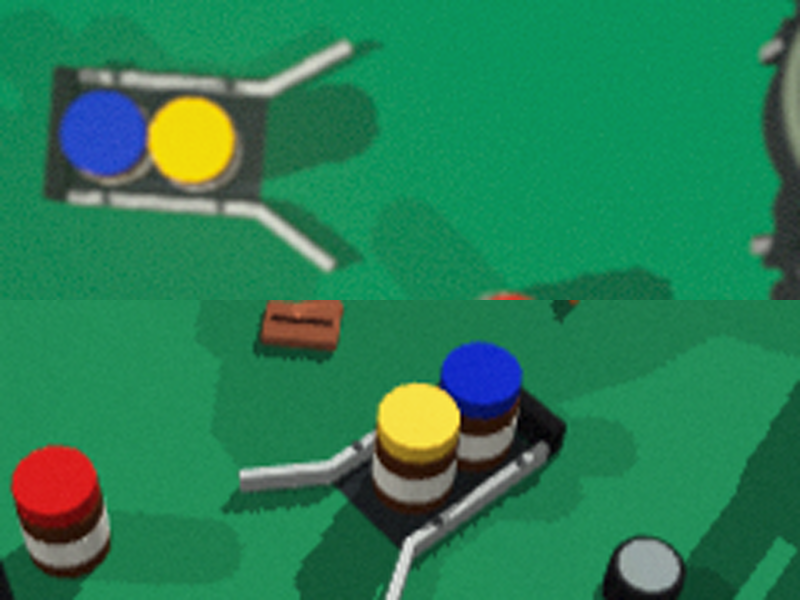

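Blue measures lane y ≈ 78 and the spacing is about 44.3–44.6 mm. That's touching within noise, but blue shifted slightly after the first release. I'll give a gentle nudge from behind with shut fingers, so that no grip is stressing the row when it's let go.

Call:
servo_tool(
  series=[
    [[15,0,30],[0,0,0]],
    [[45,0,60],[0,0,0]],
    [[75,0,90],[0,0,0]],
    [[105,0,115],[0,0,0]],
    [[135,0,130],[0,0,0]],
    [[160,0,132],[0,0,0]],
    [[180,0,132],[0,0,0]],
    [[195,0,132],[0,0,0]],
    [[205,0,132],[0,0,0]],
    [[210,0,132],[0,0,0]],
    [[210,0,132],[0,0,0]],
    [[210,0,132],[0,0,0]],
  ],
  fingers=0,
)

```text
time_s: 19.7
tool_pos: [0.5622, 0.0255, 0.105]
ee_rot: [2.307, 2.132, -0.0]
ft_force: [-0.7, -0.5, 0.4]
finger_gap: -0.0001
grip_force: 0.0
```

Call:
servo_tool(
  series=[
    [[3,0,0],[0,0,0]],
    [[7,0,0],[0,0,0]],
    [[11,0,0],[0,0,0]],
    [[14,0,0],[0,0,0]],
    [[16,0,0],[0,0,0]],
    [[17,0,0],[0,0,0]],
    [[17,0,0],[0,0,0]],
  ],
)

```text
time_s: 20.4
tool_pos: [0.5635, 0.0435, 0.1049]
ee_rot: [-2.306, -2.133, -0.0]
ft_force: [0.1, -0.8, 0.1]
finger_gap: -0.0001
grip_force: 0.0
```

Call:
servo_tool(
  series=[
    [[1,0,0],[0,0,0]],
    [[2,0,0],[0,0,0]],
    [[3,0,0],[0,0,0]],
    [[4,0,0],[0,0,0]],
    [[4,0,0],[0,0,0]],
  ],
)

```text
time_s: 20.9
tool_pos: [0.5639, 0.0474, 0.1049]
ee_rot: [-2.306, -2.133, -0.0]
ft_force: [0.2, 0.1, 0.2]
finger_gap: -0.0001
grip_force: 0.0
```

Call:
servo_tool(
  series=[
    [[1,0,0],[0,0,0]],
    [[2,0,0],[0,0,0]],
    [[2,0,0],[0,0,0]],
  ],
)

```text
time_s: 21.2
tool_pos: [0.564, 0.0494, 0.1049]
ee_rot: [-2.306, -2.133, -0.0]
ft_force: [-0.2, 0.6, -0.7]
finger_gap: 0.0003
grip_force: 0.0
```

Call:
servo_tool(
  series=[
    [[1,0,0],[0,0,0]],
    [[1,0,0],[0,0,0]],
  ],
)

```text
time_s: 21.4
tool_pos: [0.564, 0.0498, 0.1049]
ee_rot: [2.307, 2.132, -0.001]
ft_force: [-0.2, -3.2, 1.0]
finger_gap: 0.0002
grip_force: 1.6
```

Call:
servo_tool(
  series=[
    [[1,0,0],[0,0,0]],
    [[1,0,0],[0,0,0]],
  ],
)

```text
time_s: 21.6
tool_pos: [0.5641, 0.0501, 0.1049]
ee_rot: [2.307, 2.131, -0.002]
ft_force: [0.1, -8.6, 2.8]
finger_gap: 0.0001
grip_force: 4.1
```

Call:
servo_tool(
  series=[
    [[1,0,0],[0,0,0]],
    [[1,0,0],[0,0,0]],
  ],
)

```text
time_s: 21.8
tool_pos: [0.5641, 0.0503, 0.1049]
ee_rot: [2.308, 2.13, -0.004]
ft_force: [-1.5, -12.3, 3.6]
finger_gap: -0.0001
grip_force: 6.2
```

Force rises with almost no travel, so the row is solid against the stop. I'll back away, check and hand in.

Call:
servo_tool(
  series=[
    [[-3,0,0],[0,0,0]],
    [[-12,0,0],[0,0,0]],
    [[-30,0,0],[0,0,0]],
    [[-60,0,-20],[0,0,0]],
    [[-90,0,-60],[0,0,0]],
    [[-120,0,-100],[0,0,0]],
    [[-160,0,-120],[0,0,0]],
    [[-200,0,-120],[0,0,0]],
    [[-230,0,-120],[0,0,0]],
    [[-230,0,-120],[0,0,0]],
    [[-230,0,-120],[0,0,0]],
  ],
)

```text
time_s: 22.9
tool_pos: [0.546, -0.1776, 0.2248]
ee_rot: [-2.308, -2.131, -0.0]
ft_force: [-0.3, 0.3, 0.8]
finger_gap: 0.0002
grip_force: 0.0
```

Run:
```python
from h import *
from bench import ticket
o=lids("top",vision.get_image("top"))
for k in o:print(k,o[k])
d=np.linalg.norm(o["blue"][2]-o["yellow"][2]);print(d)
if d<.0455 and abs(o["red"][2][0]-.4647)<.002: print(ticket.close_job())
```

```text
blue (array([250.24854369, 219.17864078]), np.int32(515), array([0.56976626, 0.12770853, 0.06      ]))
yellow (array([277.0204461 , 221.38847584]), np.int32(538), array([0.56545071, 0.08337559, 0.06      ]))
red (array([372.40234375, 280.81054688]), np.int32(512), array([ 0.4646994, -0.0730186,  0.06     ]))
0.04454249144025838
the job is handed in; nothing more can be done
None
```

I handed the job in at about 23 s: blue is home against the black stop, yellow touches it from behind (44.5 mm measured between centres against 44 nominal, within camera error), red hasn't moved, and the robot is clear of everything.

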